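# Put away the washed hutch tiles and bowls

## Task

Put the washed hutch things away: push each terracotta tile from the drainer down between a pair of the close white leaves in the upper clear tray, one tile to a pair, until it stands upright on the tray floor, and stack all the stoneware bowls upright and centred, one in another, in the hollow of the round wooden stand. Never let a tile fall over, and leave the brush, the twigs and the rake where they lie.

Things in the scene. Friction and masses are not known exactly. Their poses are not given: they have to be found in the camera images.
- tile1: flat terracotta cooling tile, 12 mm thick (y) x 70 wide (x) x 110 tall (z), about 0.2 kg; lower edge fully rounded (6 mm radius). Origin at the middle of the lower edge. Starts standing loosely in a drainer slot, lower edge 8 mm above the bench, its top 78 mm clear of the drainer. May be absent; all alike
- tile2: flat terracotta cooling tile, 12 mm thick (y) x 70 wide (x) x 110 tall (z), about 0.2 kg; lower edge fully rounded (6 mm radius). Origin at the middle of the lower edge. Starts standing loosely in a drainer slot, lower edge 8 mm above the bench, its top 78 mm clear of the drainer. May be absent; all alike
- tile3: flat terracotta cooling tile, 12 mm thick (y) x 70 wide (x) x 110 tall (z), about 0.2 kg; lower edge fully rounded (6 mm radius). Origin at the middle of the lower edge. Starts standing loosely in a drainer slot, lower edge 8 mm above the bench, its top 78 mm clear of the drainer. May be absent; all alike
- bowl1: round speckled stoneware bowl, 66 mm across, 44 tall, 0.2 kg; origin at the centre of its underside, z up. Convex base: foot 40 mm across, 55 at 18 mm height, up to 26 mm; then an upright wall. Hollow top 58 mm across, 18 deep, narrowing to 42 at its flat floor; set in another it centres itself, foot 26 mm above that foot. Grasp the wall, fingertips at most 24 mm below the rim. May be absent
- bowl2: round speckled stoneware bowl, 66 mm across, 44 tall, 0.2 kg; origin at the centre of its underside, z up. Convex base: foot 40 mm across, 55 at 18 mm height, up to 26 mm; then an upright wall. Hollow top 58 mm across, 18 deep, narrowing to 42 at its flat floor; set in another it centres itself, foot 26 mm above that foot. Grasp the wall, fingertips at most 24 mm below the rim. May be absent
- bowl3: round speckled stoneware bowl, 66 mm across, 44 tall, 0.2 kg; origin at the centre of its underside, z up. Convex base: foot 40 mm across, 55 at 18 mm height, up to 26 mm; then an upright wall. Hollow top 58 mm across, 18 deep, narrowing to 42 at its flat floor; set in another it centres itself, foot 26 mm above that foot. Grasp the wall, fingertips at most 24 mm below the rim. May be absent
- bowl4: round speckled stoneware bowl, 66 mm across, 44 tall, 0.2 kg; origin at the centre of its underside, z up. Convex base: foot 40 mm across, 55 at 18 mm height, up to 26 mm; then an upright wall. Hollow top 58 mm across, 18 deep, narrowing to 42 at its flat floor; set in another it centres itself, foot 26 mm above that foot. Grasp the wall, fingertips at most 24 mm below the rim. May be absent
- file1 (a point): middle of a pair of white sprung leaves, at the upper tray floor, 50 mm above the bench; axes as the rack. The leaves face each other along y, 4 mm apart, 90 mm long (x), 38 tall, with lips above flaring out 25 degrees to 56 mm above the floor, 21 mm apart there. Each slides aside up to 8 mm against a spring (1 N + 400 N/m): a tile pushed straight down (5 to 10 N) spreads them and is held
- file2 (a point): middle of a pair of white sprung leaves, at the upper tray floor, 50 mm above the bench; axes as the rack. The leaves face each other along y, 4 mm apart, 90 mm long (x), 38 tall, with lips above flaring out 25 degrees to 56 mm above the floor, 21 mm apart there. Each slides aside up to 8 mm against a spring (1 N + 400 N/m): a tile pushed straight down (5 to 10 N) spreads them and is held
- file3 (a point): middle of a pair of white sprung leaves, at the upper tray floor, 50 mm above the bench; axes as the rack. The leaves face each other along y, 4 mm apart, 90 mm long (x), 38 tall, with lips above flaring out 25 degrees to 56 mm above the floor, 21 mm apart there. Each slides aside up to 8 mm against a spring (1 N + 400 N/m): a tile pushed straight down (5 to 10 N) spreads them and is held
- rack: fixed stack of two clear plastic trays, 106 (x) x 216 (y) x 90 mm tall; origin at the centre of its underside. The floor of the upper tray is 50 mm above the bench and its rim 90 mm. Three pairs of white leaves stand in the upper tray, 70 mm apart along y (at y = -70, 0, 70 mm)
- drainer: fixed pine block with three slots, 90 (x) x 210 (y) x 40 mm tall; origin at the centre of its underside. The slots run along x, 14 mm wide, 32 mm deep, at y = -70, 0, 70 mm
- stand: fixed round wooden stand, 68 mm across, 26 mm tall, with a hollow top 58 mm across and 16 deep that funnels to 42 mm at its flat floor; origin at the centre of its underside. A bowl set in it centres itself with its foot 10 mm above the bench
- brush: purple silicone brush, 170 mm long, lying on the bench; origin under it, near its middle; leave alone
- twigs: bundle of hazel chew twigs, 150 mm long, 40 mm wide, 33 mm tall, lying on the bench; origin under its centre; leave alone
- rake: chrome hand rake, 200 mm long, 70 mm wide at its tines, lying on the bench; origin under its middle; leave alone

How it is judged:
By the outcome, as a careful person would: the job done as asked, in the order asked, and still so for the second after the job is handed in, with the robot touching nothing.
Of tile1, tile2, tile3 only 2 to 3 are there at a start; the rules pass over those that are not, and their reading is None.
Of bowl1, bowl2, bowl3, bowl4 only 3 to 4 are there at a start; the rules pass over those that are not, and their reading is None.
At some moment in a run one of bowl1, bowl2, bowl3, bowl4 may be knocked a few centimetres aside while the robot is not near it.
It also fails if it takes over 200 s, if anything falls off the work surface, if the arm or the gripper's body presses on something with over 40 N, if the wrist force passes 120 N, or if a joint passes its speed limit or range.

## Robot

A 7-joint arm with a two-finger parallel gripper is mounted at the origin on the work surface. World frame = base frame: x ahead of the robot, y to its left, z up, the work surface at z = 0. Lengths are in mm, angles in rad, forces in N, time in s.
With the tool pointing down it reaches from about 400 to 875 mm from the base axis. Payload 4.4 kg.
Tool frame: the origin (TCP) lies midway between the tips of the shut fingers; the grasp point (between the pads) lies 19 mm behind it; z points along the fingers, y is the line along which they close (so a half turn about z gives the same grasp; the last joint's range is limited). The gripper opens to 85 mm and grips with 20 to 120 N. Pads are 22 mm wide; open, the fingers measure 114 mm over their backs; the gripper's body (76 mm by 85 mm) begins 54 mm behind the grasp point. The pads swing forward as they close: fully open they stand 13 mm farther back than shut.
Start: joints at [1.114, 0.628, 0.038, 1.517, -0.027, 0.996, -0.02], TCP at [247.631, -600.996, 231.313] pointing down, gripper open.
Joint ranges: [-3.06, 3.06], [-0.37, 2.12], [-1.25, 1.32], [0.18, 2.47], [-1.1, 4.24], [0.23, 1.98], [-2.94, 2.94]. Speed limits (rad/s): [2.57, 2.57, 3.14, 3.14, 3.14, 3.14, 3.14].

## Interface

Orientations are given as [roll, pitch, yaw] about the fixed x, y, z axes, in that order (R = Rz(yaw) Ry(pitch) Rx(roll)).
In Python, from cell import telemetry, eyes, ctrl, finder gives the robot as it stands.
- The arm moves only by the tool move_arm, never from a script. Its argument "steps" is a list of rows, each a list of 7 numbers: the turn, a rotation vector about the world's x, y, z in degrees, then the shift along the world's x, y, z in m, then the finger opening in m, from 0 to 0.0854. A call has 1 to 5 rows; each row shifts and turns the commanded pose from where the row before left it; what a row does not reach is not made up. A row lasts 1/10 s, in which the tool goes at most 50 mm and 8.59 degrees, less where a joint would pass 70% of its speed; a pose out of reach is approached as far as the arm can. A call with a gripper value outside its range is refused whole. The fingers move at their own pace and stop on an object; the grip force is fixed at half the most. Time passes only in rows, so rows that do not move let the fingers close. It gives the time, the measured TCP pose, the force, the opening and the grip force at its end, in the units of the state.
- telemetry.read_state(): the state, without advancing time (a new reading comes with each control period).
- eyes.get_image(name): name is "scene" or "top" or "wrist"; returns (picture, depth): 420x560x3 uint8, blue, green, red; 420x560 float32, mm along the optical axis (not along the pixel's ray), 0 where there is no reading.
- eyes.calibration(name): a dict with "fx", "fy", "cx", "cy" (pixels), "position" and "attitude" of the camera in the world. Camera axes: x right, y down, z forward; pixel columns grow to the right and rows downward; lengths in mm; the calibration is good to about 2 mm. A picture is of the moment at which its call begins: read the wrist's pose just before it. calibration takes no time and is no camera call; for the wrist camera it gives the pose at the moment of the call.
- ctrl.finish_job(): hands the job in; it is judged then, once.
Trained networks look in the newest picture that a camera, given by its name, has taken for a name from the list of things; names that differ only in an ending like _2 or _b are one class to them, and where a whole thing is asked for, a point or a joint stands for the part that bears it (a point fixed in the world has none). Each returns a list of dicts, best first, with "confidence" (0 to 1); they miss things now and then, are a little off and sometimes report something else, mostly with a low value. They report only what shows in the picture. A call takes as long as a camera call.
- finder.boxes_of(camera, name): "location" ([x, y, z] in mm, in the coordinates of the camera as it stood for that picture, good to about 4 mm: the middle of the surface that is visible of it).
- finder.cut_out(camera, name): "mask" (420x560 bool, what is visible of it).
- finder.pinpoint(camera, name): "location" ([x, y, z] in mm, in the coordinates of the camera as it stood for that picture, good to about 4 mm: a listed point, or the origin of a listed thing).
The state is a dict: "clock": time; "qpos": joint angles; "qd": joint speeds; "tau": joint torques, N m; "eef_pos": TCP position; "tool_rot": TCP orientation; "force": force on the tool from outside, world axes, zero at the start; "torque": the same for the moment, N m; "width": finger opening in mm; "gripper_force": force on a finger pad.
Only numpy, scipy, OpenCV 4.12 (cv2) and the standard library are available. Lean on these libraries where they do the work, as an engineer would, in place of code of your own. Each camera call takes 0.05 s, during which the arm holds its last target. There are 200 camera calls.

## Working session

There is one attempt and no reset: what is moved stays moved. The work goes in short steps, Python scripts to look and compute and a tool call to move; the robot and the scene stay as the last step left them, time stands still between calls to the robot, and variables do not carry over. Pictures are saved under pics/ and viewed, at most 14 in all, crops included, and the job is handed in when it is done.

Besides the shell and the picture viewer there is one more tool, called after "Emit:" as name(argument=value, ...) on one line, values as JSON. move_arm: Moves the arm, as the interface text tells. Its arguments: {"type":"object","properties":{"steps":{"type":"array"}},"required":["steps"]}

```bash
ls; mkdir -p pics; cat > h.py <<'E'
import numpy as np, cv2
from scipy.spatial.transform import Rotation as R
from cell import telemetry, eyes, ctrl, finder
def rot(a):
    a=np.array(a,float)
    if a.shape==(3,3): return a
    return (R.from_quat(a) if a.size==4 else R.from_euler('xyz',a)).as_matrix()
def w(cal,p): return rot(cal['attitude'])@np.array(p)+np.array(cal['position'])
def cloud(cal,d):
    v,u=np.mgrid[:d.shape[0],:d.shape[1]]
    P=np.stack([(u-cal['cx'])/cal['fx']*d,(v-cal['cy'])/cal['fy']*d,d],-1)
    P=P@rot(cal['attitude']).T+np.array(cal['position']); P[d<=0]=np.nan
    return P
E
python3 - <<'E'
from h import *
for n in ['scene','top']:
    im,d=eyes.get_image(n); c=eyes.calibration(n); print(n,c)
    cv2.imwrite(f'pics/{n}0.png',im); np.savez(f'{n}0.npz',im=im,d=d)
    for t in ['tile1','bowl1','file1','rack','drainer','stand','brush','twigs','rake']:
        print(t,[(np.round(w(c,r['location'])).tolist(),round(r['confidence'],2)) for r in finder.pinpoint(n,t)])
print(telemetry.read_state())
E
```

```text
pics
scene {'fx': 462.0562795487426, 'fy': 462.0562795487426, 'cx': 283.87293503504753, 'cy': 213.21928425858962, 'position': array([1442.51908315,  655.39109788, 1005.48983306]), 'attitude': array([-2.28425675, -0.02247593,  2.21936528])}
tile1 [([563.0, -301.0, 7.0], 0.81), ([584.0, -165.0, 11.0], 0.77), ([588.0, -234.0, 8.0], 0.68)]
bowl1 [([613.0, 18.0, -0.0], 0.94), ([433.0, 98.0, -1.0], 0.8), ([459.0, -65.0, -0.0], 0.69), ([372.0, -263.0, -1.0], 0.5)]
file1 [([595.0, 165.0, 50.0], 0.84), ([582.0, 232.0, 47.0], 0.84), ([567.0, 294.0, 49.0], 0.71)]
rack [([577.0, 228.0, -2.0], 0.85)]
drainer [([573.0, -236.0, 0.0], 0.58)]
stand [([376.0, 260.0, 2.0], 0.74)]
brush [([791.0, 25.0, -1.0], 0.82)]
twigs [([438.0, -476.0, -5.0], 0.57)]
rake [([466.0, 463.0, 3.0], 0.78)]
top {'fx': 414.78645967314446, 'fy': 414.78645967314446, 'cx': 278.8975354133688, 'cy': 204.41925525089354, 'position': array([ 499.77944051,  -18.11862806, 1307.45508696]), 'attitude': array([-3.07899419,  0.0238008 , -1.59553536])}
tile1 [([582.0, -167.0, 6.0], 0.72), ([613.0, 15.0, 2.0], 0.66), ([563.0, -305.0, 6.0],
[... 494 characters left out ...]
 6.0], 0.97)]
{'clock': 1.0, 'qpos': array([ 1.1142127 ,  0.62838903,  0.038517  ,  1.51738037, -0.02699686,
        0.99627497, -0.02000447]), 'qd': array([ 0.00071458, -0.00037358, -0.00067877, -0.00074273,  0.00194565,
        0.00193963, -0.00096285]), 'tau': array([-5.17065419e-04, -5.63275731e+01,  1.22583937e+00, -1.93781716e+01,
        1.09360891e-02,  1.64213827e-03, -1.32705162e-05]), 'eef_pos': array([ 247.62247618, -601.02271212,  231.32714304]), 'tool_rot': array([ 3.14152617e+00, -2.58373631e-05,  3.90742542e-01]), 'force': array([-0.00086225, -0.50611803, -0.21835537]), 'torque': array([ 0.04633475, -0.01957389, -0.02985019]), 'gripper_force': 0.0, 'width': 85.10064398034142}
```

```bash
python3 - <<'E'
from h import *
im=cv2.imread('pics/top0.png'); cv2.imwrite('pics/top0v.png',cv2.resize(im,None,fx=1.42,fy=1.42))
c=eyes.calibration('top'); z=np.load('top0.npz'); P=cloud(c,z['d'])
c2=eyes.calibration('scene'); P2=cloud(c2,np.load('scene0.npz')['d'])
# bowls / stand: rim points circle fit from height map
def near(Q,x,y,r,lo,hi):
    m=(np.hypot(Q[...,0]-x,Q[...,1]-y)<r)&(Q[...,2]>lo)&(Q[...,2]<hi); return Q[m]
for n,x,y,zt in [('b',613,16,44),('b',434,97,44),('b',459,-67,44),('b',373,-263,44),('st',374,254,26)]:
    q=near(P,x,y,55,zt-8,zt+8); (cx,cy),r=cv2.minEnclosingCircle(q[:,:2].astype(np.float32))
    print(n,len(q),round(cx),round(cy),round(r),np.median(q[:,2]).round(), near(P,x,y,120,-20,12)[:,2].mean().round(1))
for Q in (P,P2):
  m=(Q[...,1]<-120)&(Q[...,1]>-350)&(Q[...,0]>480)&(Q[...,0]<680)
  q=Q[m&(Q[...,2]>60)]; q=q[np.isfinite(q).all(1)]
  t=Q[m&(Q[...,2]>110)&(Q[...,2]<130)]
  for x,y in [(563,-303),(588,-236),(583,-166)]:
    s=t[np.hypot(t[:,0]-x,t[:,1]-y)<45]; s=s[abs(s[:,1]-y)<35]
    if len(s)>3:
      rr=cv2.minAreaRect(s[:,:2].astype(np.float32)); print('tile',len(s),np.round(rr[0]),np.round(rr[1]),round(rr[2],1),s[:,2].max().round())
  q=Q[m&(Q[...,2]>30)&(Q[...,2]<46)]; rr=cv2.minAreaRect(q[:,:2].astype(np.float32)); print('dr',rr)
E
```

```text
b 103 610 15 33 42.0 0.1
b 115 435 97 33 42.0 0.1
b 109 459 -68 33 43.0 0.1
b 115 374 -262 34 43.0 0.2
st 157 376 253 35 24.0 0.3
tile 116 [ 562. -306.] [13. 69.] 80.5 124.0
tile 115 [ 582. -239.] [13. 70.] 79.6 124.0
tile 110 [ 584. -169.] [13. 69.] 79.4 123.0
dr ((577.1360473632812, -238.1043701171875), (210.59837341308594, 90.57785034179688), 79.55708312988281)
tile 75 [ 564. -304.] [19. 73.] 86.1 121.0
tile 82 [ 583. -236.] [18. 72.] 80.5 120.0
tile 83 [ 585. -165.] [19. 75.] 81.9 120.0
dr ((580.775390625, -237.80718994140625), (220.3335723876953, 92.857666015625), 81.99098205566406)
```

View pics/top0v.png

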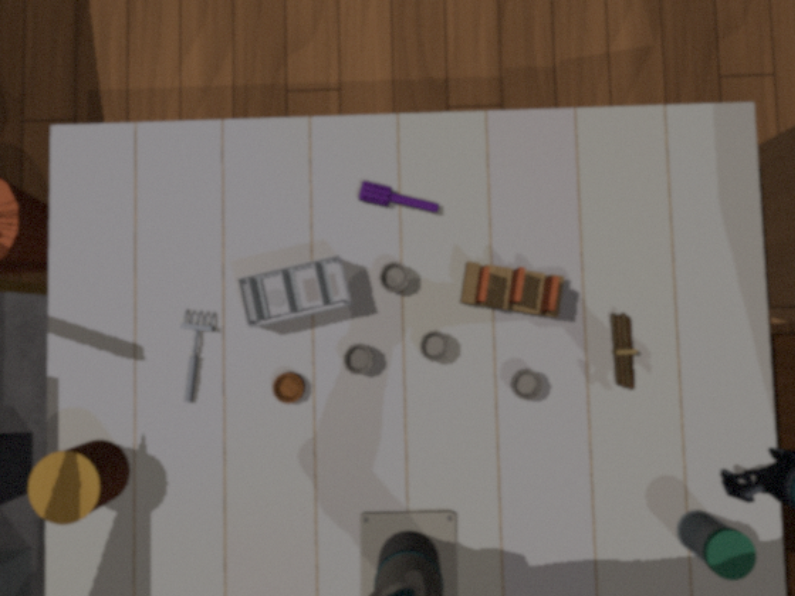

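View pics/scene0.png

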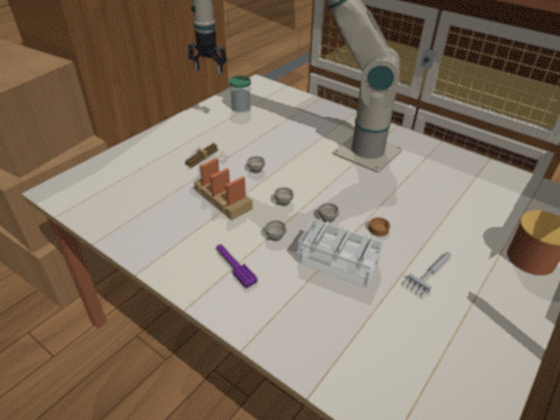

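Emit:
move_arm(steps=[[0,0,-3.3,0.033,0.0363,0.007,0.045],[0,0,-3.3,0.033,0.0363,0.007,0.045],[0,0,-3.3,0.033,0.0363,0.007,0.045],[0,0,-3.3,0.033,0.0363,0.007,0.045],[0,0,-3.3,0.033,0.0363,0.007,0.045]])

```text
clock: 1.5
eef_pos: [413.8, -418.0, 266.8]
tool_rot: [3.141, -0.0, 0.1]
force: [0.9, 0.3, -0.3]
width: 45.0
gripper_force: 0.0
```

Emit:
move_arm(steps=[[0,0,-3.3,0.033,0.0363,0.007,0.045],[0,0,-3.3,0.033,0.0363,0.007,0.045],[0,0,-3.3,0.033,0.0363,0.007,0.045],[0,0,-3.3,0.033,0.0363,0.007,0.045],[0,0,-3.2,0.033,0.0363,0.007,0.045]])

```text
clock: 2.0
eef_pos: [578.8, -236.3, 301.9]
tool_rot: [3.141, -0.0, -0.186]
force: [0.5, -0.9, -0.4]
width: 45.2
gripper_force: 0.0
```

```bash
cat >> h.py <<'E'
def rects(Q,cent,lo,hi,r=42,hy=25,ax=0.0):
    out=[]
    for x,y in cent:
        dx=Q[...,0]-x; dy=Q[...,1]-y
        m=(abs(np.cos(ax)*dx+np.sin(ax)*dy)<r)&(abs(-np.sin(ax)*dx+np.cos(ax)*dy)<hy)&(Q[...,2]>lo)&(Q[...,2]<hi)
        s=Q[m]
        if len(s)<10: out.append(None); continue
        rr=cv2.minAreaRect(s[:,:2].astype(np.float32)); out.append((len(s),np.round(rr[0],1).tolist(),np.round(rr[1],1).tolist(),round(rr[2],1),np.round(np.percentile(s[:,2],[5,50,95])).tolist()))
    return out
def wrist(name):
    c=eyes.calibration('wrist'); im,d=eyes.get_image('wrist'); cv2.imwrite(f'pics/{name}.png',im); np.savez(f'{name}.npz',im=im,d=d,P=cloud(c,d))
    return c,im,cloud(c,d)
E
python3 - <<'E'
from h import *
c,im,P=wrist('w1'); print(c['position'],c['attitude'])
print(*rects(P,[(563,-305),(582,-238),(584,-167)],105,135,48,28,-.18),sep='\n')
print(*rects(P,[(577,-238)],30,46,70,130,-.18))
for r in finder.pinpoint('wrist','tile1'): print(np.round(w(c,r['location'])),r['confidence'])
E
```

```text
[ 653.41954327 -250.12403012  445.35203928] [ 2.83483826e+00 -8.89562472e-04 -1.75738634e+00]
(876, [561.6, -306.5], [12.6, 69.9], 79.3, [109.0, 119.0, 120.0])
(733, [581.7, -239.1], [11.8, 69.8], 79.5, [117.0, 119.0, 120.0])
(849, [584.0, -168.5], [12.5, 69.5], 79.7, [109.0, 118.0, 120.0])
(7545, [576.3, -238.2], [210.2, 90.5], 79.5, [39.0, 41.0, 42.0])
[ 584. -166.    6.] 0.96
[ 581. -238.   10.] 0.72
[ 561. -305.    5.] 0.7
```

View pics/w1.png

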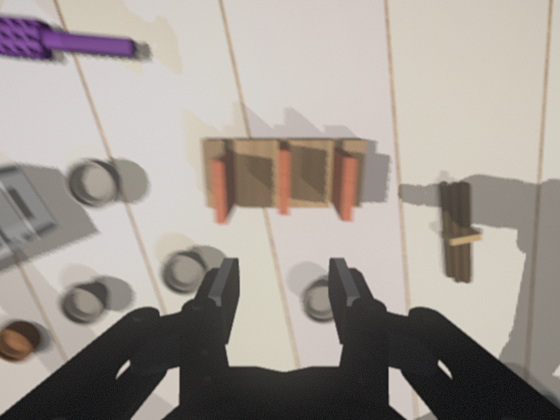

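Emit:
move_arm(steps=[[0,0,0,0.003,0.035,-0.025,0.045],[0,0,0,0.003,0.0345,-0.025,0.045],[0,0,0,0,0,-0.04,0.045],[0,0,0,0,0,-0.03,0.045],[0,0,0,0,0,0,0.045]])

```text
clock: 2.6
eef_pos: [580.5, -167.3, 177.4]
tool_rot: [-3.141, 0.009, -0.183]
force: [-0.8, 0.5, -0.0]
width: 44.9
gripper_force: 0.0
```

Emit:
move_arm(steps=[[0,0,0,0,0,-0.035,0.045],[0,0,0,0,0,-0.035,0.045],[0,0,0,0,0,-0.02,0.045],[0,0,0,0,0,-0.013,0.045],[0,0,0,0,0,0,0.045]])

```text
clock: 3.1
eef_pos: [583.5, -168.8, 78.0]
tool_rot: [-3.142, 0.001, -0.184]
force: [-0.2, 0.3, -0.6]
width: 45.2
gripper_force: 0.0
```

Good alignment; grip, then lift.

Emit:
move_arm(steps=[[0,0,0,0,0,-0.003,0.0],[0,0,0,0,0,0,0.0],[0,0,0,0,0,0,0.0],[0,0,0,0,0,0,0.0],[0,0,0,0,0,0,0.0]])

```text
clock: 3.6
eef_pos: [584.6, -168.8, 76.7]
tool_rot: [3.141, -0.002, -0.183]
force: [-0.5, -0.3, 7.1]
width: 11.5
gripper_force: 58.9
```

Emit:
move_arm(steps=[[0,0,0,0,0,0.03,0.0],[0,0,0,0,0,0.04,0.0],[0,0,0,0,0,0.04,0.0],[0,0,0,0,0,0.04,0.0],[0,0,2.6,-0.0094,0.044,0.0083,0.0]])

```text
clock: 4.1
eef_pos: [577.3, -132.9, 238.9]
tool_rot: [3.135, -0.012, -0.147]
force: [0.5, 0.1, -2.6]
width: 11.8
gripper_force: 58.7
```

Emit:
move_arm(steps=[[0,0,2.6,-0.0094,0.044,0.0083,0.0],[0,0,2.6,-0.0094,0.044,0.0083,0.0],[0,0,2.6,-0.0094,0.044,0.0083,0.0],[0,0,2.6,-0.0094,0.044,0.0083,0.0],[0,0,2.6,-0.0094,0.044,0.0083,0.0]])

```text
clock: 4.6
eef_pos: [526.1, 97.1, 275.4]
tool_rot: [3.142, 0.0, 0.091]
force: [0.2, 0.1, -3.0]
width: 11.5
gripper_force: 58.7
```

Emit:
move_arm(steps=[[0,0,2.6,-0.0094,0.044,0.0083,0.0],[0,0,2.6,-0.0094,0.044,0.0083,0.0],[0,0,2.3,-0.0094,0.044,0.0083,0.0],[0,0,0,0,0,0,0.0],[0,0,0,0,0,0,0.0]])

```text
clock: 5.1
eef_pos: [498.2, 228.6, 299.9]
tool_rot: [3.141, 0.0, 0.223]
force: [1.3, -1.1, -2.6]
width: 11.3
gripper_force: 59.0
```

```bash
python3 - <<'E'
from h import *
c,im,P=wrist('w2')
for n in ['file1','rack','stand','bowl1']:
  for r in finder.pinpoint('wrist',n): print(n,np.round(w(c,r['location']),1),round(r['confidence'],2))
for lo,hi in [(84,94),(100,112)]: print(rects(P,[(580,228)],lo,hi,75,125,.22))
print(rects(P,[(566,293),(584,228),(596,162)],98,115,60,25,.22))
E
```

```text
file1 [599.1 157.6  50. ] 0.9
file1 [569.5 304.2  51.6] 0.88
file1 [582.  228.6  49. ] 0.76
rack [583.8 227.2   1.5] 0.98
stand [376.5 252.5  -0.4] 0.58
stand [5.830e+02 2.283e+02 3.000e-01] 0.53
bowl1 [436.  95.   0.] 0.91
bowl1 [606.4  18.8   2.8] 0.89
bowl1 [ 371.2 -260.3    2.6] 0.82
bowl1 [454.3 -72.2  -0.7] 0.65
[(3799, [581.9, 228.3], [106.2, 216.9], 11.5, [85.0, 91.0, 93.0])]
[(3946, [581.9, 228.0], [90.0, 169.1], 11.4, [101.0, 106.0, 108.0])]
[(1487, [567.9, 296.9], [90.0, 28.6], 11.3, [99.0, 106.0, 108.0]), (1469, [581.8, 228.2], [89.7, 28.5], 11.4, [99.0, 106.0, 108.0]), (1479, [595.8, 159.4], [90.0, 29.2], 11.6, [99.0, 106.0, 108.0])]
```

View pics/w2.png

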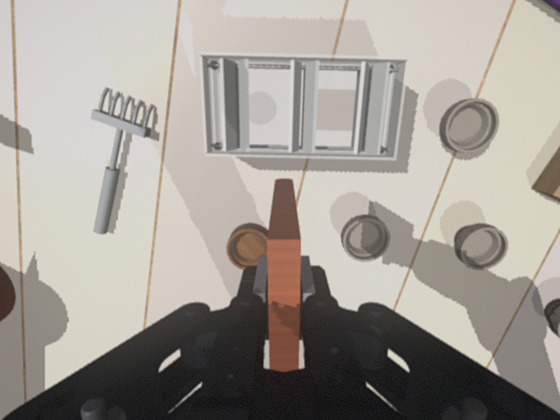

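Emit:
move_arm(steps=[[0,0,-0.7,0.0347,0.0345,-0.01,0.0],[0,0,-0.7,0.0347,0.0345,-0.01,0.0],[0,0,0,0,0,-0.045,0.0],[0,0,0,0,0,-0.035,0.0],[0,0,0,0,0,-0.01,0.0]])

```text
clock: 5.85
eef_pos: [566.2, 294.0, 185.4]
tool_rot: [3.138, 0.008, 0.194]
force: [-0.4, -1.6, -1.9]
width: 11.2
gripper_force: 59.0
```

Emit:
move_arm(steps=[[0,0,0,0,0,0,0.0],[0,0,0,0,0,0,0.0]])

```text
clock: 6.05
eef_pos: [569.7, 296.5, 191.8]
tool_rot: [-3.141, -0.003, 0.194]
force: [-0.1, 1.1, -2.0]
width: 11.3
gripper_force: 59.0
```

Emit:
move_arm(steps=[[0,0,0.2,-0.001,0.0005,-0.02,0.0],[0,0,0,0,0,-0.015,0.0],[0,0,0,0,0,-0.012,0.0],[0,0,0,0,0,-0.012,0.0],[0,0,0,0,0,-0.009,0.0]])

```text
clock: 6.55
eef_pos: [568.4, 297.2, 122.5]
tool_rot: [-3.141, -0.002, 0.199]
force: [0.6, -0.8, 0.9]
width: 11.5
gripper_force: 59.5
```

Emit:
move_arm(steps=[[0,0,0,0,0,-0.002,0.0],[0,0,0,0,0,0,0.0]])

```text
clock: 6.75
eef_pos: [567.5, 296.9, 119.5]
tool_rot: [3.141, 0.0, 0.199]
force: [2.0, -1.4, -5.7]
width: 11.7
gripper_force: 58.9
```

Emit:
move_arm(steps=[[0,0,0,0,0,-0.001,0.0],[0,0,0,0,0,0,0.0],[0,0,0,0,0,0,0.0]])

```text
clock: 7.05
eef_pos: [567.5, 297.0, 119.2]
tool_rot: [-3.142, -0.0, 0.199]
force: [0.9, -1.8, -0.2]
width: 11.2
gripper_force: 59.3
```

Emit:
move_arm(steps=[[0,0,0,0,0,-0.0015,0.0],[0,0,0,0,0,0,0.0],[0,0,0,0,0,0,0.0]])

```text
clock: 7.35
eef_pos: [567.6, 297.1, 118.7]
tool_rot: [-3.141, -0.001, 0.199]
force: [-1.7, -0.5, 4.5]
width: 11.1
gripper_force: 60.3
```

Emit:
move_arm(steps=[[0,0,0,0,0,-0.0015,0.0],[0,0,0,0,0,0,0.0],[0,0,0,0,0,0,0.0]])

```text
clock: 7.65
eef_pos: [567.7, 297.2, 118.6]
tool_rot: [-3.141, -0.001, 0.199]
force: [-4.1, -2.2, 14.6]
width: 11.3
gripper_force: 61.6
```

Emit:
move_arm(steps=[[0,0,0,0,0,0.002,0.035],[0,0,0,0,0,0,0.035],[0,0,0,0,0,0.02,0.035],[0,0,0,0,0,0.045,0.035],[0,0,0,0,0,0.045,0.035]])

```text
clock: 8.15
eef_pos: [566.5, 296.8, 228.0]
tool_rot: [3.141, 0.003, 0.199]
force: [2.2, 0.6, 0.6]
width: 34.7
gripper_force: 0.0
```

```bash
python3 - <<'E'
from h import *
c,im,P=wrist('w3'); print(telemetry.read_state()['eef_pos'])
print(rects(P,[(567.9,296.9)],130,185,50,25,.2))
im=eyes.get_image('scene')[0]; cv2.imwrite('pics/s3.png',cv2.resize(im[190:300,180:420],None,fx=3,fy=3))
E
```

```text
[570.92732943 299.17095967 237.07563887]
[(1631, [566.4, 297.6], [70.7, 12.0], 11.3, [152.0, 161.0, 162.0])]
```

View pics/w3.png

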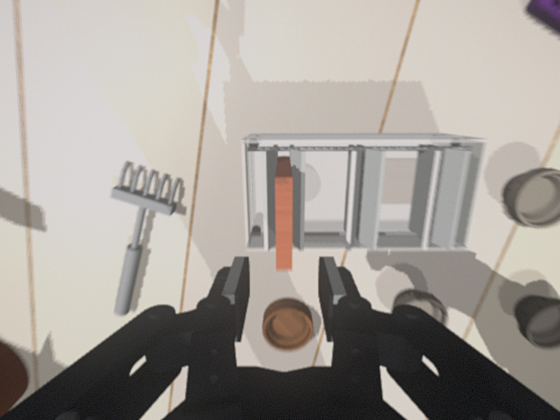

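Emit:
move_arm(steps=[[0,0,-2,0.0011,-0.0488,0,0.04],[0,0,-2,0.0011,-0.0488,0,0.04],[0,0,-2,0.0011,-0.0488,0,0.04],[0,0,-2,0.0011,-0.0488,0,0.04],[0,0,-2,0.0011,-0.0488,0,0.045]])

```text
clock: 8.75
eef_pos: [572.5, 51.4, 227.5]
tool_rot: [-3.141, 0.0, 0.023]
force: [0.9, 0.3, 0.1]
width: 44.9
gripper_force: 0.0
```

Emit:
move_arm(steps=[[0,0,-2,0.0011,-0.0488,0,0.045],[0,0,-2,0.0011,-0.0488,0,0.045],[0,0,-2,0.0011,-0.0488,0,0.045],[0,0,-2,0.0011,-0.0488,0,0.045],[0,0,-2,0.0011,-0.0488,0,0.045]])

```text
clock: 9.25
eef_pos: [578.2, -192.6, 227.5]
tool_rot: [-3.141, 0.0, -0.152]
force: [0.5, 0.3, -0.3]
width: 45.1
gripper_force: 0.0
```

Emit:
move_arm(steps=[[0,0,-2,0.0011,-0.0488,-0.02,0.045],[0,0,0,0,0,-0.03,0.045],[0,0,0,0,0,0,0.045],[0,0,0,0,0,0,0.045]])

```text
clock: 9.65
eef_pos: [579.4, -235.6, 178.4]
tool_rot: [-3.14, 0.002, -0.184]
force: [0.4, 0.6, 0.2]
width: 45.0
gripper_force: 0.0
```

Emit:
move_arm(steps=[[0,0,0,0.002,0,-0.03,0.045],[0,0,0,0,0,-0.025,0.045],[0,0,0,0,0,0,0.045],[0,0,0,0,0,0,0.045]])

```text
clock: 10.05
eef_pos: [582.7, -236.1, 125.4]
tool_rot: [-3.141, -0.002, -0.183]
force: [0.3, 0.2, 0.1]
width: 45.3
gripper_force: 0.0
```

Emit:
move_arm(steps=[[0,0,0,-0.001,-0.0028,-0.02,0.045],[0,0,0,0,0,-0.018,0.045],[0,0,0,0,0,-0.01,0.045],[0,0,0,0,0,0,0.045],[0,0,0,0,0,0,0.045]])

```text
clock: 10.55
eef_pos: [581.5, -240.1, 77.3]
tool_rot: [3.141, -0.002, -0.185]
force: [0.1, 0.8, 0.9]
width: 45.0
gripper_force: 0.0
```

Emit:
move_arm(steps=[[0,0,0,0,0.0007,0,0.02],[0,0,0,0,0,0,0.0],[0,0,0,0,0,0,0.0],[0,0,0,0,0,0,0.0],[0,0,0,0,0,0,0.0]])

```text
clock: 11.05
eef_pos: [581.1, -239.4, 77.0]
tool_rot: [-3.142, -0.001, -0.185]
force: [-0.1, 0.9, 6.5]
width: 11.9
gripper_force: 58.5
```

Emit:
move_arm(steps=[[0,0,0,0,0,0.03,0.0],[0,0,0,0,0,0.04,0.0],[0,0,0,0,0,0.04,0.0],[0,0,0,0,0,0.04,0.0],[0,0,2,0,0.0466,0,0.0]])

```text
clock: 11.55
eef_pos: [582.7, -203.0, 232.0]
tool_rot: [3.132, -0.013, -0.161]
force: [1.6, -0.8, -1.6]
width: 11.4
gripper_force: 58.9
```

Emit:
move_arm(steps=[[0,0,2.2,0,0.0468,0,0.0],[0,0,2.2,0,0.0468,0,0.0],[0,0,2.2,0,0.0468,0,0.0],[0,0,2.2,0,0.0468,0,0.0],[0,0,2.2,0,0.0468,0,0.0]])

```text
clock: 12.05
eef_pos: [579.7, 42.9, 225.6]
tool_rot: [3.141, 0.001, 0.043]
force: [0.6, -0.4, -2.4]
width: 11.2
gripper_force: 58.9
```

Emit:
move_arm(steps=[[0,0,2.2,0,0.0468,0,0.0],[0,0,2.2,0,0.0468,0,0.0],[0,0,2.3,0,0.0468,0,0.0],[0,0,2.3,0,0.0468,0,0.0],[0,0,0,0,0,-0.01,0.0]])

```text
clock: 12.55
eef_pos: [579.0, 239.5, 216.4]
tool_rot: [-3.134, -0.003, 0.211]
force: [-0.6, 0.0, -2.2]
width: 11.5
gripper_force: 59.2
```

Emit:
move_arm(steps=[[0,0,0,0,0,-0.025,0.0],[0,0,0,0,0,0,0.0],[0,0,0,0,0,0,0.0],[0,0,0,0,0,0,0.0],[0,0,0,0,0,0,0.0]])

```text
clock: 13.05
eef_pos: [581.2, 228.3, 192.2]
tool_rot: [-3.141, -0.002, 0.198]
force: [0.2, 0.0, -3.1]
width: 11.3
gripper_force: 59.1
```

Aligned within 1 mm. Push down in one go (192 → 119, with a slight over-push).

Emit:
move_arm(steps=[[0,0,0,0.0005,0,-0.02,0.0],[0,0,0,0,0,-0.016,0.0],[0,0,0,0,0,-0.014,0.0],[0,0,0,0,0,-0.012,0.0],[0,0,0,0,0,-0.007,0.0]])

```text
clock: 13.55
eef_pos: [581.1, 228.3, 121.4]
tool_rot: [3.141, -0.0, 0.199]
force: [0.0, -0.9, 0.6]
width: 11.4
gripper_force: 59.7
```

Emit:
move_arm(steps=[[0,0,0,0,0,-0.004,0.0],[0,0,0,0,0,-0.002,0.0],[0,0,0,0,0,0,0.0],[0,0,0,0,0,0,0.0]])

```text
clock: 13.95
eef_pos: [581.1, 228.3, 119.0]
tool_rot: [-3.142, -0.001, 0.199]
force: [-5.1, -3.1, 16.9]
width: 11.6
gripper_force: 62.4
```

Emit:
move_arm(steps=[[0,0,0,0,0,0.002,0.035],[0,0,0,0,0,0,0.035],[0,0,0,0,0,0.02,0.035],[0,0,0,0,0,0.045,0.035],[0,0,0,0,0,0.045,0.035]])

```text
clock: 14.45
eef_pos: [580.3, 228.4, 228.2]
tool_rot: [3.141, 0.002, 0.199]
force: [0.8, 0.4, 0.4]
width: 35.0
gripper_force: 0.0
```

Emit:
move_arm(steps=[[0,0,-2,-0.0018,-0.0486,0,0.045],[0,0,-2,-0.0018,-0.0486,0,0.045],[0,0,-2,-0.0018,-0.0486,0,0.045],[0,0,-2,-0.0018,-0.0486,0,0.045],[0,0,-2,-0.0018,-0.0486,0,0.045]])

```text
clock: 14.95
eef_pos: [571.8, -16.2, 228.0]
tool_rot: [-3.141, -0.0, 0.023]
force: [0.5, 0.1, -0.1]
width: 45.1
gripper_force: 0.0
```

Emit:
move_arm(steps=[[0,0,-2,-0.0018,-0.0486,0,0.045],[0,0,-2,-0.0018,-0.0486,0,0.045],[0,0,-2,-0.0018,-0.0486,0,0.045],[0,0,-2,-0.0018,-0.0486,0,0.045],[0,0,-2,-0.0018,-0.0486,0,0.045]])

```text
clock: 15.45
eef_pos: [562.8, -259.3, 227.8]
tool_rot: [-3.141, -0.0, -0.152]
force: [1.9, 0.9, -0.4]
width: 44.9
gripper_force: 0.0
```

Emit:
move_arm(steps=[[0,0,-2,-0.0018,-0.0486,-0.02,0.045],[0,0,0,0,0,-0.04,0.045],[0,0,0,0,0,-0.03,0.045],[0,0,0,0,0,0,0.045],[0,0,0,0,0,0,0.045]])

```text
clock: 15.95
eef_pos: [561.5, -303.5, 139.1]
tool_rot: [-3.141, 0.0, -0.185]
force: [-0.6, 0.6, 0.4]
width: 44.8
gripper_force: 0.0
```

Emit:
move_arm(steps=[[0,0,0,0,-0.002,-0.025,0.045],[0,0,0,0,0,-0.02,0.045],[0,0,0,0,0,-0.015,0.045],[0,0,0,0,0,0,0.045],[0,0,0,0,0,0,0.045]])

```text
clock: 16.45
eef_pos: [562.2, -305.9, 80.2]
tool_rot: [3.141, -0.002, -0.185]
force: [0.6, -0.0, 0.2]
width: 45.2
gripper_force: 0.0
```

Emit:
move_arm(steps=[[0,0,0,-0.0005,-0.0005,-0.0035,0.035],[0,0,0,0,0,0,0.0],[0,0,0,0,0,0,0.0],[0,0,0,0,0,0,0.0],[0,0,0,0,0,0,0.0]])

```text
clock: 16.95
eef_pos: [561.1, -306.6, 76.3]
tool_rot: [3.141, -0.001, -0.185]
force: [-0.2, 0.2, 5.7]
width: 11.1
gripper_force: 58.7
```

Emit:
move_arm(steps=[[0,0,0,0,0,0.03,0.0],[0,0,0,0,0,0.04,0.0],[0,0,0,0,0,0.04,0.0],[0,0,0,0,0,0.04,0.0],[0,0,2.2,0.0034,0.0466,0,0.0]])

```text
clock: 17.45
eef_pos: [565.4, -270.1, 231.4]
tool_rot: [3.131, -0.012, -0.157]
force: [1.1, -0.8, -2.4]
width: 11.4
gripper_force: 59.1
```

Emit:
move_arm(steps=[[0,0,2.2,0.0035,0.0466,0,0.0],[0,0,2.2,0.0035,0.0466,0,0.0],[0,0,2.2,0.0035,0.0466,0,0.0],[0,0,2.2,0.0035,0.0466,0,0.0],[0,0,2.2,0.0035,0.0466,0,0.0]])

```text
clock: 17.95
eef_pos: [581.0, -24.7, 225.0]
tool_rot: [-3.141, 0.001, 0.047]
force: [1.5, -0.2, -2.5]
width: 11.6
gripper_force: 59.1
```

Emit:
move_arm(steps=[[0,0,2.2,0.0035,0.0466,0,0.0],[0,0,2.2,0.0035,0.0466,0,0.0],[0,0,2.2,0.0035,0.0466,0,0.0],[0,0,2.2,0.0034,0.0466,0,0.0],[0,0,0,0,0,-0.01,0.0]])

```text
clock: 18.45
eef_pos: [595.0, 171.1, 215.8]
tool_rot: [-3.134, -0.003, 0.211]
force: [0.2, 1.2, -2.4]
width: 11.4
gripper_force: 59.4
```

Emit:
move_arm(steps=[[0,0,0,0,0,-0.025,0.0],[0,0,0,0,0,0,0.0],[0,0,0,0,0,0,0.0],[0,0,0,0,0,0,0.0],[0,0,0,0,0,0,0.0]])

```text
clock: 18.95
eef_pos: [596.3, 159.5, 191.7]
tool_rot: [-3.141, -0.002, 0.198]
force: [-0.3, 0.0, -2.9]
width: 11.3
gripper_force: 59.3
```

Emit:
move_arm(steps=[[0,0,0,0,0,-0.02,0.0],[0,0,0,0,0,-0.016,0.0],[0,0,0,0,0,-0.014,0.0],[0,0,0,0,0,-0.012,0.0],[0,0,0,0,0,-0.007,0.0]])

```text
clock: 19.45
eef_pos: [595.6, 159.6, 120.9]
tool_rot: [3.142, 0.0, 0.199]
force: [-0.7, 0.1, 0.3]
width: 11.4
gripper_force: 59.9
```

Emit:
move_arm(steps=[[0,0,0,0,0,-0.004,0.0],[0,0,0,0,0,-0.002,0.0],[0,0,0,0,0,0,0.0],[0,0,0,0,0,0,0.0]])

```text
clock: 19.85
eef_pos: [595.6, 159.6, 118.1]
tool_rot: [-3.142, -0.001, 0.199]
force: [-5.3, -1.7, 15.0]
width: 11.4
gripper_force: 62.3
```

Emit:
move_arm(steps=[[0,0,0,0,0,0.002,0.035],[0,0,0,0,0,0,0.035],[0,0,0,0,0,0.02,0.035],[0,0,0,0,0,0.045,0.035],[0,0,0,0,0,0.045,0.035]])

```text
clock: 20.35
eef_pos: [594.9, 159.7, 227.7]
tool_rot: [3.142, 0.002, 0.199]
force: [1.4, 0.1, -0.4]
width: 35.2
gripper_force: 0.0
```

Emit:
move_arm(steps=[[0,0,0,-0.035,-0.015,0.025,0.085],[0,0,0,-0.035,-0.015,0.025,0.085],[0,0,0,-0.035,-0.015,0.025,0.085],[0,0,0,0,0,0,0.085],[0,0,0,0,0,0,0.085]])

```text
clock: 20.85
eef_pos: [491.0, 114.9, 303.4]
tool_rot: [-3.141, -0.003, 0.198]
force: [0.2, 0.3, -0.3]
width: 85.0
gripper_force: 0.0
```

```bash
cat >> h.py <<'E'
def bowls(P,cent,zt,r=50):
    # circle on the rim points (algebraic fit on outer hull)
    for x,y in cent:
        m=(np.hypot(P[...,0]-x,P[...,1]-y)<r)&(abs(P[...,2]-zt)<6); q=P[m]
        if len(q)<20: print((x,y),None); continue
        (cx,cy),rr=cv2.minEnclosingCircle(q[:,:2].astype(np.float32)); print((x,y),'->',round(cx,1),round(cy,1),'r',round(rr,1),'z',np.percentile(q[:,2],95).round(1),len(q))
E
python3 - <<'E'
from h import *
c,im,P=wrist('w4'); print(telemetry.read_state()['eef_pos'])
print(*rects(P,[(567.9,296.9),(581.8,228.2),(595.8,159.4)],130,185,50,25,.2),sep='\n')
ct=eyes.calibration('top'); imt,d=eyes.get_image('top'); T=cloud(ct,d)
for n in ['bowl1','stand']:
  for r in finder.pinpoint('wrist',n): print(n,'w',np.round(w(c,r['location']),1),round(r['confidence'],2))
  for r in finder.pinpoint('top',n): print(n,'t',np.round(w(ct,r['location']),1),round(r['confidence'],2))
B=[(612,16),(434,97),(459,-67),(373,-262)]
bowls(P,B,44); bowls(P,[(376,253)],26); print('top'); bowls(T,B,44); bowls(T,[(376,253)],26)
E
```

```text
[491.20541373 115.18321743 302.57369385]
(2797, [567.1, 297.4], [69.4, 14.2], 11.6, [133.0, 158.0, 162.0])
(2124, [581.7, 228.7], [69.4, 13.0], 11.8, [135.0, 160.0, 162.0])
(1450, [595.8, 160.1], [70.0, 12.1], 11.5, [143.0, 161.0, 162.0])
bowl1 w [435.3  95.8  -0.5] 0.97
bowl1 w [ 369.4 -262.7   -1.4] 0.9
bowl1 w [605.6  18.2   1.5] 0.83
bowl1 w [459.3 -68.5   2.6] 0.58
bowl1 t [612.1  13.9   0. ] 0.93
bowl1 t [ 5.792e+02 -2.433e+02 -2.000e-01] 0.65
bowl1 t [432.4  96.2   0.7] 0.62
stand w [377.1 252.2   3.4] 0.85
(612, 16) -> 609.3 15.1 r 33.5 z 45.9 702
(434, 97) -> 434.9 97.7 r 33.1 z 45.7 499
(459, -67) -> 458.0 -66.5 r 33.7 z 45.9 579
(373, -262) -> 372.3 -260.8 r 34.0 z 45.9 620
(376, 253) -> 375.6 253.3 r 34.1 z 27.6 619
top
(612, 16) -> 610.2 15.3 r 32.8 z 47.3 92
(434, 97) -> 434.9 97.2 r 33.1 z 46.4 91
(459, -67) -> 458.9 -67.7 r 32.7 z 46.7 102
(373, -262) -> 372.8 -261.3 r 33.0 z 47.3 100
(376, 253) None
```

View pics/w4.png

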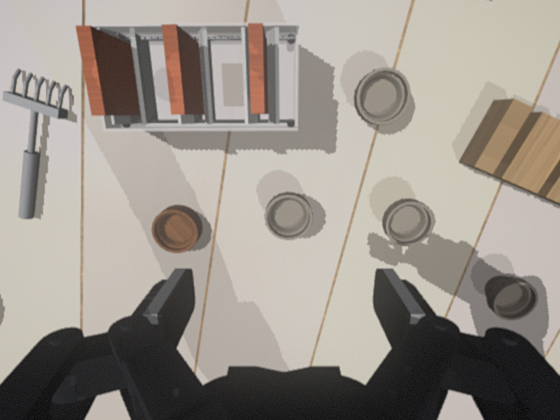

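Emit:
move_arm(steps=[[0,0,0,-0.0282,-0.0088,-0.03,0.085],[0,0,0,-0.0281,-0.0088,-0.03,0.085],[0,0,0,0,0,-0.045,0.085],[0,0,0,0,0,-0.045,0.085],[0,0,0,0,0,-0.03,0.085]])

```text
clock: 21.65
eef_pos: [433.2, 97.0, 119.9]
tool_rot: [3.141, 0.003, 0.199]
force: [-0.0, 0.3, -0.5]
width: 85.2
gripper_force: 0.0
```

Emit:
move_arm(steps=[[0,0,0,0,0,-0.03,0.085],[0,0,0,0,0,0,0.085],[0,0,0,0,0,0,0.085],[0,0,0,0,0,0,0.085],[0,0,0,0,0,0,0.085]])

```text
clock: 22.15
eef_pos: [435.4, 97.5, 93.9]
tool_rot: [-3.141, -0.003, 0.199]
force: [0.2, 0.4, -0.3]
width: 85.1
gripper_force: 0.0
```

Emit:
move_arm(steps=[[0,0,0,0,0,-0.035,0.085],[0,0,0,0,0,-0.025,0.085],[0,0,0,0,0,-0.016,0.085],[0,0,0,0,0,0,0.085],[0,0,0,0,0,0,0.085]])

```text
clock: 22.65
eef_pos: [433.4, 94.0, 33.3]
tool_rot: [3.134, 0.007, 0.199]
force: [0.4, -0.5, 0.6]
width: 84.7
gripper_force: 0.0
```

Emit:
move_arm(steps=[[0,0,0,0,0,0,0.0],[0,0,0,0,0,0,0.0],[0,0,0,0,0,0,0.0],[0,0,0,0,0,0,0.0]])

```text
clock: 23.05
eef_pos: [433.7, 94.7, 34.8]
tool_rot: [3.133, 0.005, 0.199]
force: [-2.0, -0.2, 20.1]
width: 62.2
gripper_force: 60.1
```

Emit:
move_arm(steps=[[0,0,0,0,0,0,0.085],[0,0,0,0,0,0.01,0.085],[0,0,0,0,0,0,0.085]])

```text
clock: 23.35
eef_pos: [433.6, 94.3, 43.8]
tool_rot: [3.133, 0.006, 0.199]
force: [0.6, 0.1, -0.1]
width: 85.2
gripper_force: 0.0
```

```bash
python3 - <<'E'
from h import *
s=telemetry.read_state(); print(np.round(s['qpos'],3),s['eef_pos'],s['tool_rot'],s['force'],s['tau'].round(1))
c,im,P=wrist('w5')
bowls(P,[(435,97)],44)
for r in finder.pinpoint('wrist','bowl1'): print(np.round(w(c,r['location']),1),round(r['confidence'],2))
E
```

```text
[-0.179  0.697 -0.152  2.214  0.411  0.265 -2.066] [433.59246271  94.26444752  43.76940837] [3.13346197 0.00633466 0.19901114] [ 0.63410737  0.11131542 -0.12077065] [ -0.  -45.8  -1.1  -5.1  -0.    0.2   0.1]
(435, 97) -> 435.1 95.4 r 33.3 z 45.5 3827
[ 4.546e+02 -6.980e+01  3.000e-01] 0.79
[ 4.358e+02  9.290e+01 -3.000e-01] 0.56
```

View pics/w5.png

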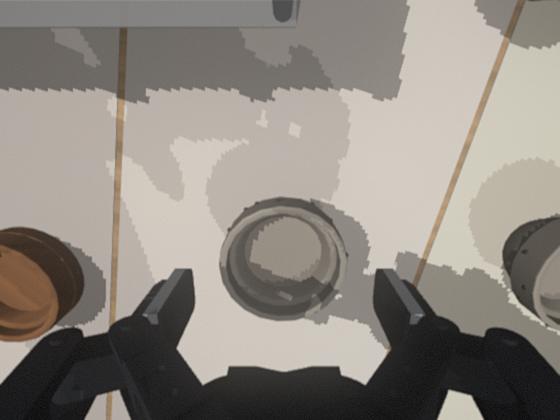

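Emit:
move_arm(steps=[[-0.6,4.9,0,0,0.0005,0,0.085],[-1.0,4.9,0,0,0.0005,0,0.085],[0,0,0,0,0,0,0.085],[0,0,0,0,0,-0.015,0.085],[0,0,0,0,0,-0.011,0.085]])

```text
clock: 23.95
eef_pos: [432.0, 94.6, 15.8]
tool_rot: [3.14, 0.181, 0.199]
force: [0.5, -0.5, -0.4]
width: 85.4
gripper_force: 0.0
```

Emit:
move_arm(steps=[[0,0,0,0,0,0,0.085],[0,0,0,0,0,0,0.085],[0,0,0,0,0,0,0.085]])

```text
clock: 24.25
eef_pos: [432.8, 95.2, 16.8]
tool_rot: [3.14, 0.181, 0.2]
force: [-0.2, 0.1, -0.1]
width: 84.9
gripper_force: 0.0
```

```bash
python3 - <<'E'
from h import *
s=telemetry.read_state(); print(np.round(s['qpos'],3),s['eef_pos'],s['tool_rot']); print(rot(s['tool_rot']).round(3))
E
```

```text
[-0.097  0.806 -0.262  2.06   0.362  0.504 -2.004] [432.7733269   95.15111235  16.81575046] [3.13985022 0.18108584 0.19984884]
[[ 0.964  0.199 -0.176]
 [ 0.195 -0.98  -0.037]
 [-0.18   0.002 -0.984]]
```

Emit:
move_arm(steps=[[0,0,0,0,0,0,0.0],[0,0,0,0,0,0,0.0],[0,0,0,0,0,0,0.0],[0,0,0,0,0,0,0.0]])

```text
clock: 24.65
eef_pos: [433.3, 95.0, 17.7]
tool_rot: [3.14, 0.18, 0.199]
force: [-0.0, 0.2, 11.0]
width: 64.7
gripper_force: 63.7
```

Emit:
move_arm(steps=[[0,0,0,0,0,0.02,0.0],[0,0,0,0,0,0.02,0.0],[0,0,0,0,0,0.03,0.0],[0,0,0,0,0,0.01,0.0],[0,0,0,0,0,0,0.0]])

```text
clock: 25.15
eef_pos: [433.9, 95.2, 97.5]
tool_rot: [3.14, 0.178, 0.199]
force: [-0.4, -0.2, -2.8]
width: 65.0
gripper_force: 67.3
```

Emit:
move_arm(steps=[[0,0,5.6,-0.015,0.0393,0,0.0],[0,0,5.6,-0.015,0.0393,0,0.0],[0,0,5.7,-0.015,0.0393,0,0.0],[0,0,5.7,-0.015,0.0393,0,0.0],[0,0,0,0,0,0,0.0]])

```text
clock: 25.65
eef_pos: [369.3, 259.9, 95.7]
tool_rot: [-3.136, 0.179, 0.607]
force: [0.3, -0.3, -2.2]
width: 64.6
gripper_force: 67.4
```

Emit:
move_arm(steps=[[0,0,0,0,0,-0.02,0.0],[0,0,0,0,0,-0.01,0.0],[0,0,0,0,0,0,0.0],[0,0,0,0,0,0,0.0]])

```text
clock: 26.05
eef_pos: [372.7, 251.7, 66.0]
tool_rot: [3.14, 0.183, 0.593]
force: [-0.0, 0.3, -1.7]
width: 64.6
gripper_force: 67.4
```

```bash
python3 - <<'E'
from h import *
s=telemetry.read_state(); print(np.round(s['qpos'],3),s['eef_pos'],s['tool_rot'])
c,im,P=wrist('w6'); bowls(P,[(375.7,253)],94); bowls(P,[(375.7,253)],26,45)
E
```

```text
[-0.391  0.734 -0.39   2.025  0.401  0.648 -2.037] [372.67430179 251.66319902  66.04055803] [3.13993544 0.182998   0.59304266]
(375.7, 253) -> 380.9 258.6 r 46.3 z 97.9 6356
(375.7, 253) -> 375.9 254.6 r 33.7 z 27.5 1861
```

View pics/w6.png

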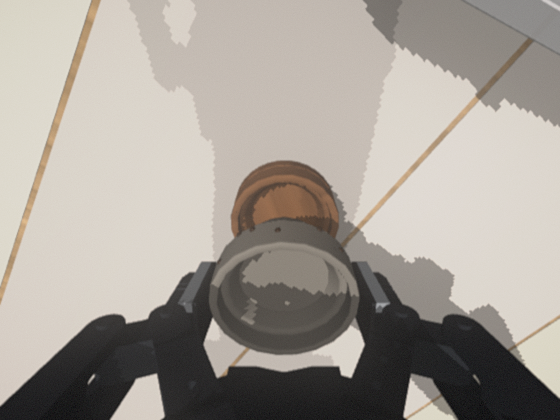

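Emit:
move_arm(steps=[[0,0,0,0.001,0.0008,-0.012,0.0],[0,0,0,0,0,-0.012,0.0],[0,0,0,0,0,-0.008,0.0],[0,0,0,0,0,-0.004,0.0],[0,0,0,0,0,0,0.0]])

```text
clock: 26.6
eef_pos: [373.4, 252.7, 29.7]
tool_rot: [3.14, 0.183, 0.594]
force: [-0.1, 0.4, -1.9]
width: 64.8
gripper_force: 67.4
```

Emit:
move_arm(steps=[[0,0,0,0,0,-0.002,0.0],[0,0,0,0,0,-0.001,0.0],[0,0,0,0,0,0,0.0]])

```text
clock: 26.9
eef_pos: [373.9, 252.6, 27.8]
tool_rot: [3.139, 0.182, 0.594]
force: [0.3, -2.1, 0.8]
width: 64.9
gripper_force: 67.6
```

Emit:
move_arm(steps=[[0,0,0,0,0,0,0.085],[0,0,0,0,0,0,0.085],[0,0,0,0,0,0.03,0.085],[0,0,0,0,0,0.045,0.085],[0,0,0,0,0,0.045,0.085]])

```text
clock: 27.4
eef_pos: [373.4, 253.1, 148.6]
tool_rot: [3.141, 0.183, 0.594]
force: [1.2, 0.7, 0.2]
width: 85.2
gripper_force: 0.0
```

Emit:
move_arm(steps=[[0,0,-6,0.012,-0.0455,0,0.085],[0,0,-6,0.012,-0.0455,0,0.085],[0,0,-6,0.012,-0.0455,0,0.085],[0,0,-6,0.012,-0.0455,0,0.085],[0,0,-6,0.012,-0.0455,0,0.085]])

```text
clock: 27.9
eef_pos: [434.5, 24.0, 147.8]
tool_rot: [3.14, 0.18, 0.066]
force: [1.5, 0.6, -0.1]
width: 85.1
gripper_force: 0.0
```

Emit:
move_arm(steps=[[0,0,-6,0.011,-0.0455,0,0.085],[0,0,-6.3,0.011,-0.0455,-0.02,0.085],[0,0,0,0,0,-0.02,0.085],[0,0,0,0,0,0,0.085],[0,0,0,0,0,0,0.085]])

```text
clock: 28.4
eef_pos: [455.5, -63.3, 108.0]
tool_rot: [3.141, 0.182, -0.142]
force: [0.6, -0.4, 0.2]
width: 85.2
gripper_force: 0.0
```

```bash
python3 - <<'E'
from h import *
s=telemetry.read_state(); print(np.round(s['qpos'],3),s['eef_pos'],s['tool_rot'])
c,im,P=wrist('w7'); bowls(P,[(458.3,-67),(610,15),(372.5,-261)],44); bowls(P,[(375.7,253)],54)
ct=eyes.calibration('top'); imt,d=eyes.get_image('top'); T=cloud(ct,d); print('top')
bowls(T,[(458.3,-67),(610,15),(372.5,-261)],44); bowls(T,[(375.7,253)],54)
E
```

```text
[ 0.257  0.651 -0.258  1.98   0.207  0.721 -1.846] [455.48448503 -63.33223541 108.04769312] [ 3.14120884  0.18236092 -0.14238911]
(458.3, -67) -> 458.6 -67.1 r 33.6 z 45.5 2070
(610, 15) -> 589.7 17.0 r 26.7 z 45.7 1225
(372.5, -261) -> 372.1 -259.7 r 33.3 z 45.4 1320
(375.7, 253) None
top
(458.3, -67) None
(610, 15) -> 610.0 15.3 r 32.7 z 47.5 92
(372.5, -261) -> 374.7 -262.3 r 33.5 z 46.4 95
(375.7, 253) -> 376.2 253.1 r 32.7 z 57.1 96
```

Emit:
move_arm(steps=[[0,0,0,0.001,-0.003,-0.035,0.085],[0,0,0,0,0,-0.02,0.085],[0,0,0,0,0,0,0.085],[0,0,0,0,0,0,0.085]])

```text
clock: 28.9
eef_pos: [457.1, -66.6, 53.7]
tool_rot: [3.14, 0.181, -0.142]
force: [-0.1, 0.1, -0.3]
width: 84.8
gripper_force: 0.0
```

Emit:
move_arm(steps=[[0,0,0,-0.0004,0,-0.02,0.085],[0,0,0,0,0,-0.012,0.085],[0,0,0,0,0,-0.004,0.085],[0,0,0,0,0,0,0.085],[0,0,0,0,0,0,0.085]])

```text
clock: 29.4
eef_pos: [456.7, -67.6, 17.4]
tool_rot: [3.14, 0.181, -0.144]
force: [-0.4, 0.1, 0.4]
width: 84.7
gripper_force: 0.0
```

Emit:
move_arm(steps=[[0,0,0,0,0,0,0.0],[0,0,0,0,0,0,0.0],[0,0,0,0,0,0,0.0],[0,0,0,0,0,0,0.0]])

```text
clock: 29.8
eef_pos: [456.8, -67.6, 17.8]
tool_rot: [3.14, 0.18, -0.144]
force: [-0.1, 0.2, 6.7]
width: 63.3
gripper_force: 65.6
```

Emit:
move_arm(steps=[[0,0,0,0,0,0.03,0.0],[0,0,0,0,0,0.04,0.0],[0,0,0,0,0,0.04,0.0],[0,0,0,0,0,0.02,0.0],[0,0,0,0,0,0,0.0]])

```text
clock: 30.3
eef_pos: [458.2, -67.9, 149.5]
tool_rot: [3.14, 0.175, -0.145]
force: [0.1, -0.6, -1.6]
width: 63.4
gripper_force: 67.4
```

Emit:
move_arm(steps=[[0,0,6,-0.0118,0.0457,0,0.0],[0,0,6,-0.0118,0.0457,0,0.0],[0,0,6,-0.0118,0.0457,0,0.0],[0,0,6,-0.0118,0.0457,0,0.0],[0,0,6,-0.0118,0.0457,0,0.0]])

```text
clock: 30.8
eef_pos: [396.0, 162.1, 145.9]
tool_rot: [3.14, 0.183, 0.383]
force: [0.3, 0.5, -1.1]
width: 63.2
gripper_force: 67.3
```

Emit:
move_arm(steps=[[0,0,6,-0.0118,0.0457,0,0.0],[0,0,6.2,-0.0118,0.0457,0,0.0],[0,0,0,0,0,-0.02,0.0],[0,0,0,0,0,-0.03,0.0],[0,0,0,0,0,0,0.0]])

```text
clock: 31.3
eef_pos: [371.0, 250.5, 93.7]
tool_rot: [3.14, 0.19, 0.593]
force: [-0.7, -1.5, -1.8]
width: 63.2
gripper_force: 67.3
```

Emit:
move_arm(steps=[[0,0,0,0,0,0,0.0],[0,0,0,0,0,0,0.0]])

```text
clock: 31.5
eef_pos: [374.1, 252.3, 97.4]
tool_rot: [3.14, 0.181, 0.591]
force: [-0.4, -0.2, -1.1]
width: 62.8
gripper_force: 67.3
```

```bash
python3 - <<'E'
from h import *
s=telemetry.read_state(); print(s['eef_pos'],s['tool_rot'])
c,im,P=wrist('w8'); z=s['eef_pos'][2]-17.8+44; bowls(P,[(375.7,253)],z,36); bowls(P,[(375.7,253)],54,45)
ct=eyes.calibration('top'); imt,d=eyes.get_image('top'); T=cloud(ct,d); bowls(T,[(610,15),(373,-262)],44)
E
```

```text
[374.08161638 252.29959352  97.43402426] [3.14010065 0.1807876  0.59141756]
(375.7, 253) -> 376.4 253.5 r 35.7 z 125.5 6151
(375.7, 253) -> 376.2 254.6 r 33.2 z 55.9 1471
(610, 15) -> 610.3 15.3 r 32.8 z 47.3 90
(373, -262) -> 373.0 -261.7 r 33.2 z 48.1 102
```

View pics/w8.png

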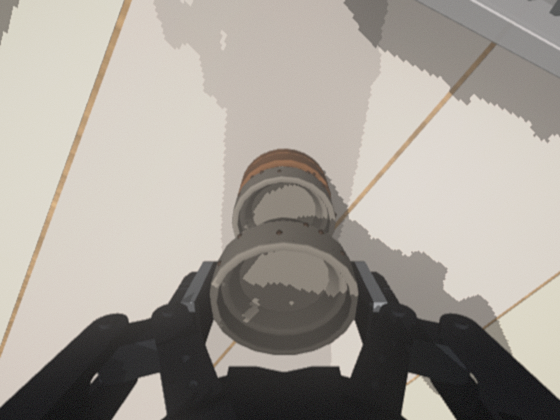

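Emit:
move_arm(steps=[[0,0,0,0.0003,0,-0.015,0.0],[0,0,0,0,0,-0.012,0.0],[0,0,0,0,0,-0.009,0.0],[0,0,0,0,0,-0.005,0.0],[0,0,0,0,0,0,0.0]])

```text
clock: 32.1
eef_pos: [373.6, 252.0, 55.3]
tool_rot: [3.14, 0.183, 0.592]
force: [0.2, 0.4, -1.2]
width: 63.1
gripper_force: 67.4
```

Emit:
move_arm(steps=[[0,0,0,0,0,-0.0015,0.0],[0,0,0,0,0,-0.001,0.0],[0,0,0,0,0,0,0.0]])

```text
clock: 32.4
eef_pos: [374.2, 252.5, 53.8]
tool_rot: [3.14, 0.181, 0.592]
force: [-0.2, 0.4, 2.3]
width: 63.3
gripper_force: 67.6
```

Emit:
move_arm(steps=[[0,0,0,0,0,0,0.085],[0,0,0,0,0,0,0.085],[0,0,0,0,0,0.03,0.085],[0,0,0,0,0,0.045,0.085],[0,0,0,0,0,0.035,0.085]])

```text
clock: 32.9
eef_pos: [373.9, 252.4, 165.1]
tool_rot: [3.14, 0.181, 0.592]
force: [0.1, -0.3, 0.3]
width: 84.9
gripper_force: 0.0
```

Emit:
move_arm(steps=[[0,0,-5.7,0.0143,-0.0422,0,0.085],[0,0,-5.7,0.0143,-0.0422,0,0.085],[0,0,-5.7,0.0143,-0.0422,0,0.085],[0,0,-5.7,0.0143,-0.0422,0,0.085],[0,0,-5.7,0.0143,-0.0422,0,0.085]])

```text
clock: 33.4
eef_pos: [445.9, 39.5, 163.6]
tool_rot: [3.14, 0.181, 0.091]
force: [1.3, 0.6, -0.1]
width: 85.5
gripper_force: 0.0
```

Emit:
move_arm(steps=[[0,0,-5.7,0.0143,-0.0422,0,0.085],[0,0,-5.8,-0.0148,-0.0433,0,0.085],[0,0,-5.8,-0.0148,-0.0433,0,0.085],[0,0,-5.8,-0.0148,-0.0433,0,0.085],[0,0,-5.8,-0.0148,-0.0433,0,0.085]])

```text
clock: 33.9
eef_pos: [399.9, -175.8, 163.5]
tool_rot: [3.14, 0.181, -0.414]
force: [1.1, 0.2, -0.1]
width: 84.7
gripper_force: 0.0
```

Emit:
move_arm(steps=[[0,0,-5.8,-0.0148,-0.0433,0,0.085],[0,0,-5.8,-0.0148,-0.0433,-0.02,0.085],[0,0,0,0,0,-0.035,0.085],[0,0,0,0,0,0,0.085],[0,0,0,0,0,0,0.085]])

```text
clock: 34.4
eef_pos: [371.0, -259.5, 108.5]
tool_rot: [3.141, 0.184, -0.61]
force: [-0.5, -0.2, 0.3]
width: 84.8
gripper_force: 0.0
```

```bash
python3 - <<'E'
from h import *
s=telemetry.read_state(); print(np.round(s['qpos'],3),s['eef_pos'],s['tool_rot'])
c,im,P=wrist('w9'); bowls(P,[(372.5,-261)],44)
ct=eyes.calibration('top'); imt,d=eyes.get_image('top'); T=cloud(ct,d); print('top')
bowls(T,[(610,15),(372.5,-261)],44); bowls(T,[(375.7,253)],80); bowls(T,[(375.7,253)],54)
E
```

```text
[ 0.65   0.636 -0.141  2.     0.108  0.697 -1.742] [ 371.03618758 -259.46269751  108.47479232] [ 3.14094686  0.18352037 -0.61039521]
(372.5, -261) -> 371.6 -262.2 r 33.3 z 45.4 2052
top
(610, 15) -> 610.4 15.4 r 32.7 z 47.4 87
(372.5, -261) -> 364.3 -256.3 r 31.1 z 46.2 42
(375.7, 253) -> 376.9 254.1 r 33.5 z 82.7 103
(375.7, 253) -> 379.3 248.7 r 29.8 z 59.8 66
```

Emit:
move_arm(steps=[[0,0,0,-0.0005,-0.0005,-0.035,0.085],[0,0,0,0,0,-0.02,0.085],[0,0,0,0,0,0,0.085],[0,0,0,0,0,0,0.085]])

```text
clock: 34.9
eef_pos: [371.5, -260.8, 54.5]
tool_rot: [3.14, 0.18, -0.61]
force: [-0.5, 0.3, -0.2]
width: 85.0
gripper_force: 0.0
```

Emit:
move_arm(steps=[[0,0,0,-0.0008,0.0003,-0.02,0.085],[0,0,0,0,0,-0.013,0.085],[0,0,0,0,0,-0.004,0.085],[0,0,0,0,0,0,0.085],[0,0,0,0,0,0,0.085]])

```text
clock: 35.4
eef_pos: [370.0, -261.1, 16.9]
tool_rot: [3.14, 0.181, -0.612]
force: [-0.5, -0.8, 0.0]
width: 84.8
gripper_force: 0.0
```

Emit:
move_arm(steps=[[0,0,0,0,0,0,0.0],[0,0,0,0,0,0,0.0],[0,0,0,0,0,0,0.0],[0,0,0,0,0,0,0.0]])

```text
clock: 35.8
eef_pos: [370.2, -261.1, 17.6]
tool_rot: [3.14, 0.18, -0.612]
force: [-0.5, 0.7, 10.8]
width: 64.5
gripper_force: 64.1
```

Emit:
move_arm(steps=[[0,0,0,0,0,0.03,0.0],[0,0,0,0,0,0.04,0.0],[0,0,0,0,0,0.045,0.0],[0,0,0,0,0,0.045,0.0],[0,0,0,0,0,0,0.0]])

```text
clock: 36.3
eef_pos: [372.7, -262.8, 181.2]
tool_rot: [3.14, 0.171, -0.612]
force: [0.6, -0.8, -2.3]
width: 64.8
gripper_force: 67.9
```

Emit:
move_arm(steps=[[0,0,5.8,0.015,0.0435,0,0.0],[0,0,5.8,0.015,0.0435,0,0.0],[0,0,5.8,0.015,0.0435,0,0.0],[0,0,5.8,0.015,0.0435,0,0.0],[0,0,5.8,0.015,0.0435,0,0.0]])

```text
clock: 36.8
eef_pos: [444.5, -41.8, 175.8]
tool_rot: [3.14, 0.182, -0.102]
force: [0.5, -1.0, -2.7]
width: 64.3
gripper_force: 67.9
```

Emit:
move_arm(steps=[[0,0,5.8,0.015,0.0435,0,0.0],[0,0,5.7,-0.0143,0.0421,0,0.0],[0,0,5.7,-0.0143,0.0421,0,0.0],[0,0,5.7,-0.0143,0.0421,0,0.0],[0,0,5.7,-0.0143,0.0421,0,0.0]])

```text
clock: 37.3
eef_pos: [401.3, 169.7, 175.7]
tool_rot: [3.14, 0.182, 0.397]
force: [0.7, -0.1, -2.8]
width: 64.3
gripper_force: 67.9
```

Emit:
move_arm(steps=[[0,0,5.7,-0.0143,0.0421,0,0.0],[0,0,5.7,-0.0143,0.0421,0,0.0],[0,0,0,0,0,-0.03,0.0],[0,0,0,0,0,-0.025,0.0],[0,0,0,0,0,0,0.0]])

```text
clock: 37.8
eef_pos: [371.6, 251.0, 118.7]
tool_rot: [3.14, 0.189, 0.593]
force: [-1.6, -0.5, -2.4]
width: 64.4
gripper_force: 67.8
```

Emit:
move_arm(steps=[[0,0,0,0,0,0,0.0],[0,0,0,0,0,0,0.0],[0,0,0,0,0,0,0.0]])

```text
clock: 38.1
eef_pos: [374.6, 252.9, 122.3]
tool_rot: [3.14, 0.179, 0.591]
force: [-0.9, 1.0, -2.7]
width: 64.2
gripper_force: 67.9
```

```bash
python3 - <<'E'
from h import *
s=telemetry.read_state(); print(s['eef_pos'],s['tool_rot'])
c,im,P=wrist('w10'); z=s['eef_pos'][2]-17.8+44; bowls(P,[(375.7,253)],z,36); bowls(P,[(375.7,253)],80,45)
E
```

```text
[374.64570179 252.87830957 122.31043896] [3.13994583 0.17947951 0.59126406]
(375.7, 253) -> 377.7 254.8 r 35.4 z 150.4 6219
(375.7, 253) -> 376.2 255.3 r 33.0 z 81.6 1429
```

Emit:
move_arm(steps=[[0,0,0,-0.0004,0,-0.015,0.0],[0,0,0,0,0,-0.012,0.0],[0,0,0,0,0,-0.009,0.0],[0,0,0,0,0,-0.004,0.0],[0,0,0,0,0,0,0.0]])

```text
clock: 38.65
eef_pos: [373.3, 252.5, 80.9]
tool_rot: [3.14, 0.183, 0.592]
force: [-0.4, -0.2, -1.4]
width: 64.3
gripper_force: 67.9
```

Emit:
move_arm(steps=[[0,0,0,0,0,-0.0015,0.0],[0,0,0,0,0,-0.001,0.0],[0,0,0,0,0,0,0.0]])

```text
clock: 38.95
eef_pos: [373.7, 252.9, 79.7]
tool_rot: [3.14, 0.181, 0.592]
force: [-0.4, -1.5, 3.8]
width: 64.3
gripper_force: 68.5
```

Emit:
move_arm(steps=[[0,0,0,0,0,0,0.085],[0,0,0,0,0,0,0.085],[0,0,0,0,0,0.03,0.085],[0,0,0,0,0,0.045,0.085],[0,0,0,0,0,0.04,0.085]])

```text
clock: 39.45
eef_pos: [373.1, 252.7, 195.3]
tool_rot: [3.14, 0.182, 0.593]
force: [1.7, -0.8, 0.5]
width: 84.8
gripper_force: 0.0
```

Emit:
move_arm(steps=[[0,0,-4.6,0.0335,-0.034,0,0.085],[0,0,-4.6,0.0335,-0.034,0,0.085],[0,0,-4.6,0.0335,-0.034,0,0.085],[0,0,-4.6,0.0335,-0.034,0,0.085],[0,0,-4.6,0.0335,-0.034,0,0.085]])

```text
clock: 39.95
eef_pos: [542.2, 81.0, 194.1]
tool_rot: [3.14, 0.181, 0.187]
force: [1.1, 1.1, -0.5]
width: 85.1
gripper_force: 0.0
```

Emit:
move_arm(steps=[[0,0,-4.7,0.0335,-0.034,0,0.085],[0,0,-4.7,0.0335,-0.034,-0.02,0.085],[0,0,0,0,0,-0.04,0.085],[0,0,0,0,0,0,0.085],[0,0,0,0,0,0,0.085]])

```text
clock: 40.45
eef_pos: [605.8, 17.0, 134.4]
tool_rot: [3.141, 0.184, 0.028]
force: [0.7, 1.4, 0.7]
width: 85.1
gripper_force: 0.0
```

```bash
python3 - <<'E'
from h import *
s=telemetry.read_state(); print(np.round(s['qpos'],3),s['eef_pos'],s['tool_rot'])
c,im,P=wrist('w11'); bowls(P,[(610,15)],44)
ct=eyes.calibration('top'); imt,d=eyes.get_image('top'); T=cloud(ct,d); print('top')
bowls(T,[(375.7,253)],106)
E
```

```text
[ 0.112  0.787 -0.322  1.541  0.24   1.039 -1.825] [605.83176993  17.01315093 134.39858101] [3.14129426 0.18400733 0.02826742]
(610, 15) -> 609.8 15.3 r 33.5 z 45.5 1643
top
(375.7, 253) -> 376.3 254.3 r 33.2 z 108.2 107
```

Emit:
move_arm(steps=[[0,0,0,0.001,-0.001,-0.04,0.085],[0,0,0,0,0,-0.04,0.085],[0,0,0,0,0,0,0.085],[0,0,0,0,0,0,0.085]])

```text
clock: 40.95
eef_pos: [608.3, 15.8, 56.2]
tool_rot: [3.14, 0.181, 0.028]
force: [1.1, -0.3, 0.6]
width: 84.4
gripper_force: 0.0
```

Emit:
move_arm(steps=[[0,0,0,0,0,-0.022,0.085],[0,0,0,0,0,-0.013,0.085],[0,0,0,0,0,-0.004,0.085],[0,0,0,0,0,0,0.085],[0,0,0,0,0,0,0.085]])

```text
clock: 41.45
eef_pos: [608.6, 15.0, 16.6]
tool_rot: [3.14, 0.18, 0.027]
force: [0.2, -0.3, -0.2]
width: 84.7
gripper_force: 0.0
```

Emit:
move_arm(steps=[[0,0,0,0,0,0,0.0],[0,0,0,0,0,0,0.0],[0,0,0,0,0,0,0.0],[0,0,0,0,0,0,0.0]])

```text
clock: 41.85
eef_pos: [608.6, 15.0, 17.1]
tool_rot: [3.14, 0.18, 0.026]
force: [-0.3, -0.5, 6.5]
width: 64.6
gripper_force: 65.7
```

Emit:
move_arm(steps=[[0,0,0,0,0,0.04,0.0],[0,0,0,0,0,0.045,0.0],[0,0,0,0,0,0.045,0.0],[0,0,0,0,0,0.045,0.0],[0,0,0,0,0,0.035,0.0]])

```text
clock: 42.35
eef_pos: [608.3, 14.9, 228.7]
tool_rot: [3.14, 0.179, 0.027]
force: [-0.2, -0.1, -2.0]
width: 64.3
gripper_force: 67.5
```

Emit:
move_arm(steps=[[0,0,4.6,-0.0333,0.034,0,0.0],[0,0,4.6,-0.0333,0.034,0,0.0],[0,0,4.6,-0.0333,0.034,0,0.0],[0,0,4.6,-0.0333,0.034,0,0.0],[0,0,4.6,-0.0333,0.034,0,0.0]])

```text
clock: 42.85
eef_pos: [439.9, 185.8, 225.9]
tool_rot: [3.14, 0.181, 0.431]
force: [-0.5, 1.1, -1.1]
width: 64.5
gripper_force: 67.5
```

Emit:
move_arm(steps=[[0,0,4.7,-0.0333,0.034,0,0.0],[0,0,4.7,-0.0333,0.034,0,0.0],[0,0,0,0,0,-0.03,0.0],[0,0,0,0,0,-0.03,0.0],[0,0,0,0,0,-0.02,0.0]])

```text
clock: 43.35
eef_pos: [374.0, 252.6, 144.4]
tool_rot: [3.14, 0.182, 0.593]
force: [0.6, -0.3, -1.4]
width: 64.5
gripper_force: 67.4
```

Emit:
move_arm(steps=[[0,0,0,0,0,0,0.0],[0,0,0,0,0,0,0.0],[0,0,0,0,0,0,0.0],[0,0,0,0,0,0,0.0]])

```text
clock: 43.75
eef_pos: [375.5, 253.3, 146.6]
tool_rot: [3.14, 0.179, 0.592]
force: [-0.4, -0.2, -2.1]
width: 64.6
gripper_force: 67.5
```

```bash
python3 - <<'E'
from h import *
s=telemetry.read_state(); print(s['eef_pos'],s['tool_rot'])
c,im,P=wrist('w12'); z=s['eef_pos'][2]-17.1+44; bowls(P,[(375.7,253)],z,36); bowls(P,[(375.7,253)],106,45)
E
```

```text
[375.4747979  253.25147144 146.59482189] [3.13988156 0.17922666 0.59171082]
(375.7, 253) -> 377.9 254.9 r 35.2 z 175.2 6181
(375.7, 253) -> 375.6 255.9 r 33.2 z 107.5 1438
```

Emit:
move_arm(steps=[[0,0,0,-0.0008,0,-0.014,0.0],[0,0,0,0,0,-0.012,0.0],[0,0,0,0,0,-0.009,0.0],[0,0,0,0,0,-0.004,0.0],[0,0,0,0,0,0,0.0]])

```text
clock: 44.3
eef_pos: [373.9, 252.8, 106.0]
tool_rot: [3.14, 0.182, 0.592]
force: [0.1, 1.0, -2.6]
width: 64.5
gripper_force: 67.5
```

Emit:
move_arm(steps=[[0,0,0,0,0,-0.0015,0.0],[0,0,0,0,0,-0.001,0.0],[0,0,0,0,0,0,0.0]])

```text
clock: 44.6
eef_pos: [374.1, 253.1, 105.0]
tool_rot: [3.14, 0.181, 0.592]
force: [0.2, -0.8, 5.2]
width: 64.8
gripper_force: 68.2
```

Contact as expected; release, rise and move clear, then check.

Emit:
move_arm(steps=[[0,0,0,0,0,0,0.085],[0,0,0,0,0,0,0.085],[0,0,0,0,0,0.03,0.085],[0,0,0,0,0,0.045,0.085],[0,0,0,0,0,0.04,0.085]])

```text
clock: 45.1
eef_pos: [373.6, 252.8, 220.5]
tool_rot: [3.14, 0.182, 0.593]
force: [1.6, -0.0, 0.3]
width: 85.2
gripper_force: 0.0
```

Emit:
move_arm(steps=[[0,0,-4,0.015,-0.045,0,0.085],[0,0,-4,0.015,-0.045,0,0.085],[0,0,-4,0.015,-0.045,0,0.085],[0,0,-4,0.015,-0.045,0,0.085],[0,0,0,0,0,0,0.085]])

```text
clock: 45.6
eef_pos: [435.6, 65.0, 218.7]
tool_rot: [3.135, 0.183, 0.299]
force: [0.3, 0.9, -0.8]
width: 85.2
gripper_force: 0.0
```

```bash
python3 - <<'E'
from h import *
ct=eyes.calibration('top'); imt,d=eyes.get_image('top'); T=cloud(ct,d)
bowls(T,[(375.7,253)],132)
print(*rects(T,[(567.9,296.9),(581.8,228.2),(595.8,159.4)],130,185,50,25,.2),sep='\n')
ims,_=eyes.get_image('scene'); cv2.imwrite('pics/s_end.png',cv2.resize(ims[120:320,190:470],None,fx=2.8,fy=2.8)); print(telemetry.read_state()['eef_pos'])
E
```

```text
(375.7, 253) -> 365.0 230.6 r 32.8 z 137.4 87
(174, [567.5, 296.6], [70.0, 12.6], 12.1, [133.0, 158.0, 162.0])
(160, [581.9, 228.2], [69.5, 13.2], 11.6, [135.0, 158.0, 161.0])
(144, [596.7, 159.8], [70.1, 13.1], 11.8, [135.0, 159.0, 163.0])
[434.07696275  71.7803621  219.00324237]
```

View pics/s_end.png

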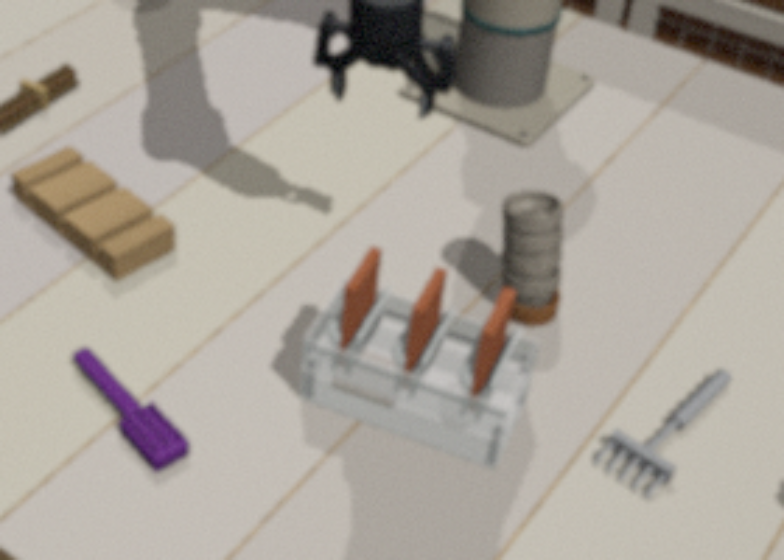

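Emit:
move_arm(steps=[[0,0,-4,0.01,-0.048,0,0.085],[0,0,-4,0.01,-0.048,0,0.085],[0,0,-4,0.005,-0.048,0,0.085],[0,0,0,0,0,0,0.085],[0,0,0,0,0,0,0.085]])

```text
clock: 46.2
eef_pos: [458.9, -70.3, 218.9]
tool_rot: [3.141, 0.182, 0.104]
force: [0.4, 1.0, -0.5]
width: 85.1
gripper_force: 0.0
```

```bash
python3 - <<'E'
from h import *
ct=eyes.calibration('top'); imt,d=eyes.get_image('top'); T=cloud(ct,d)
bowls(T,[(375.7,253)],132,40)
E
```

```text
(375.7, 253) -> 377.6 263.0 r 33.0 z 136.9 109
```

```bash
python3 - <<'E'
from h import *
ct=eyes.calibration('top'); imt,d=eyes.get_image('top'); T=cloud(ct,d)
m=(np.hypot(T[...,0]-375,T[...,1]-250)<70)&(T[...,2]>20); print(len(T[m]))
q=T[m]
for lo in range(20,160,10):
    s=q[(q[:,2]>lo)&(q[:,2]<=lo+10)]
    if len(s): print(lo,len(s),s[:,:2].min(0).round(),s[:,:2].max(0).round())
a=cv2.resize(imt[220:330,150:260],None,fx=5,fy=5)
ims,ds=eyes.get_image('scene'); b=cv2.resize(ims[180:240,350:410],(550,550))
cv2.imwrite('pics/chk.png',cv2.resize(np.hstack([a,b]),(800,400)))
cs=eyes.calibration('scene'); S=cloud(cs,ds); bowls(S,[(376,253)],132,50)
E
```

```text
662
20 36 [348. 219.] [410. 258.]
30 7 [352. 222.] [407. 244.]
40 17 [359. 221.] [407. 245.]
50 37 [345. 222.] [409. 255.]
60 8 [350. 225.] [409. 259.]
70 24 [354. 224.] [407. 250.]
80 30 [346. 225.] [408. 251.]
90 17 [354. 227.] [409. 266.]
100 37 [351. 227.] [410. 276.]
110 235 [354. 229.] [408. 291.]
120 134 [349. 228.] [409. 294.]
130 80 [344. 229.] [409. 293.]
(376, 253) -> 377.3 255.9 r 36.7 z 133.9 94
```

View pics/chk.png

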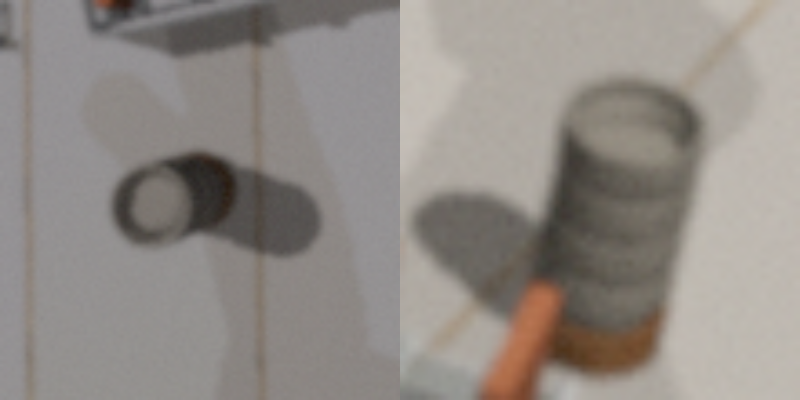

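```bash
python3 - <<'E'
from h import *
ct=eyes.calibration('top')
for i in range(8):
    imt,d=eyes.get_image('top'); T=cloud(ct,d)
    m=(np.hypot(T[...,0]-375,T[...,1]-253)<50)&(T[...,2]>120); q=T[m]
    print(telemetry.read_state()['clock'],len(q),q[:,:2].min(0).round(),q[:,:2].max(0).round(),np.polyfit(q[:,1],q[:,2],1).round(3),np.polyfit(q[:,0],q[:,2],1).round(3))
c=eyes.calibration('scene'); im,d=eyes.get_image('scene'); S=cloud(c,d)
for lo in range(12,140,8):
    m=(np.hypot(S[...,0]-375,S[...,1]-253)<60)&(abs(S[...,2]-lo-4)<4); s=S[m]
    if len(s)>3: print(lo,len(s),s[:,:2].min(0).round(),s[:,:2].max(0).round())
E
```

```text
46.4 211 [344. 214.] [406. 278.] [2.80000e-02 1.20534e+02] [4.0000e-03 1.2607e+02]
46.45 196 [344. 217.] [408. 282.] [1.20000e-02 1.24467e+02] [1.40000e-02 1.22245e+02]
46.5 206 [345. 225.] [409. 291.] [-5.10000e-02  1.41023e+02] [5.00000e-03 1.25899e+02]
46.55 207 [344. 226.] [409. 291.] [-4.50000e-02  1.39605e+02] [-1.40000e-02  1.33115e+02]
46.6 200 [344. 219.] [408. 282.] [-2.10000e-02  1.32666e+02] [-2.00000e-03  1.28082e+02]
46.65 200 [344. 215.] [408. 281.] [1.10000e-02 1.24937e+02] [-6.00000e-03  1.29798e+02]
46.7 208 [344. 223.] [408. 288.] [-2.10000e-02  1.32832e+02] [6.00000e-03 1.25183e+02]
46.75 209 [344. 224.] [409. 291.] [-3.70000e-02  1.37243e+02] [-1.50000e-02  1.33214e+02]
12 36 [366. 250.] [415. 290.]
20 50 [370. 223.] [414. 290.]
28 15 [375. 248.] [411. 290.]
36 37 [367. 234.] [409. 289.]
44 51 [366. 228.] [412. 289.]
52 34 [373. 227.] [410. 289.]
60 32 [368. 232.] [412. 288.]
68 48 [366. 224.] [412. 288.]
76 52 [377. 228.] [412. 289.]
84 28 [373. 231.] [410. 288.]
92 49 [368. 228.] [413. 288.]
100 72 [368. 224.] [412. 288.]
108 96 [347. 229.] [411. 284.]
116 94 [343. 223.] [412. 287.]
124 119 [345. 222.] [411. 287.]
132 17 [348. 225.] [411. 287.]
```

Emit:
move_arm(steps=[[0,0,0,0,0,0,0.085],[0,0,0,0,0,0,0.085],[0,0,0,0,0,0,0.085],[0,0,0,0,0,0,0.085],[0,0,0,0,0,0,0.085]])

```text
clock: 47.3
eef_pos: [459.0, -71.2, 219.0]
tool_rot: [3.14, 0.182, 0.103]
force: [0.1, -1.5, 0.3]
width: 84.9
gripper_force: 0.0
```

Emit:
move_arm(steps=[[0,0,0,0,0,0,0.085],[0,0,0,0,0,0,0.085],[0,0,0,0,0,0,0.085],[0,0,0,0,0,0,0.085],[0,0,0,0,0,0,0.085]])

```text
clock: 47.8
eef_pos: [458.9, -71.2, 219.0]
tool_rot: [3.14, 0.182, 0.103]
force: [0.3, -0.8, -0.8]
width: 85.2
gripper_force: 0.0
```

Emit:
move_arm(steps=[[0,0,0,0,0,0,0.085],[0,0,0,0,0,0,0.085],[0,0,0,0,0,0,0.085],[0,0,0,0,0,0,0.085],[0,0,0,0,0,0,0.085]])

```text
clock: 48.3
eef_pos: [459.0, -71.2, 219.0]
tool_rot: [3.14, 0.182, 0.103]
force: [-0.6, -0.0, -0.2]
width: 85.1
gripper_force: 0.0
```

Emit:
move_arm(steps=[[0,0,0,0,0,0,0.085],[0,0,0,0,0,0,0.085],[0,0,0,0,0,0,0.085],[0,0,0,0,0,0,0.085],[0,0,0,0,0,0,0.085]])

```text
clock: 48.8
eef_pos: [459.0, -71.2, 219.0]
tool_rot: [3.14, 0.182, 0.103]
force: [0.2, -0.8, -0.5]
width: 84.8
gripper_force: 0.0
```

```bash
python3 - <<'E'
from h import *
ct=eyes.calibration('top')
for i in range(6):
    imt,d=eyes.get_image('top'); T=cloud(ct,d)
    m=(np.hypot(T[...,0]-375,T[...,1]-253)<50)&(T[...,2]>120); q=T[m]
    print(telemetry.read_state()['clock'],len(q),q[:,:2].min(0).round(),q[:,:2].max(0).round(),np.polyfit(q[:,1],q[:,2],1).round(3))
bowls(T,[(376,253)],132,45)
print(*rects(T,[(567.9,296.9),(581.8,228.2),(595.8,159.4)],130,185,50,25,.2),sep='\n')
E
```

```text
48.85 205 [344. 220.] [408. 285.] [-1.70000e-02  1.31731e+02]
48.9 196 [344. 221.] [408. 285.] [-9.00000e-03  1.29509e+02]
48.95 199 [344. 220.] [408. 285.] [-2.50000e-02  1.33466e+02]
49.0 186 [344. 220.] [408. 285.] [-9.00000e-03  1.30107e+02]
49.05 194 [344. 221.] [408. 285.] [-1.000e-02  1.302e+02]
49.1 196 [344. 221.] [408. 285.] [-1.50000e-02  1.31459e+02]
(376, 253) -> 376.1 253.9 r 33.3 z 134.7 119
(174, [567.2, 296.8], [69.9, 13.2], 12.2, [134.0, 157.0, 162.0])
(158, [581.8, 228.1], [69.7, 13.0], 11.3, [134.0, 158.0, 163.0])
(142, [596.8, 159.8], [70.6, 12.7], 11.4, [136.0, 158.0, 163.0])
```

The stack has come to rest, centred at (376, 254), and all the tiles stand. I'm handing it in.

```bash
python3 -c "
from cell import ctrl; print(ctrl.finish_job())"
```

```text
the job is handed in; nothing more can be done
None
```

The job is handed in: all three tiles stand upright on the upper tray floor between their own leaf pairs, and all four bowls are stacked upright and centred in the stand (the stack rocked briefly after the last release and was still before I handed in), with the brush, twigs and rake never touched.

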